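Square an engraving blank against the jig's rail under two spring catches

ROBOT

A 7-joint arm with a two-finger parallel gripper is mounted at the origin on a cart in front of the work surface, level with it; the furniture and walls round the work are solid. World frame = base frame: x ahead of the robot, y to its left, z up, the work surface at z = 0. Lengths are in m, angles in rad, forces in N, time in s.
With the tool pointing down it reaches from about 0.425 to 0.925 m from the base axis. Payload 6.8 kg.
Tool frame: the origin (TCP) lies on the mounting face of the last link; the fingertips stand 173 mm ahead of it and the grasp point (between the pads) lies 155 mm ahead of it; z points along the fingers, y is the line along which they close (so a half turn about z gives the same grasp; the last joint's range is limited). The gripper opens to 85 mm and grips with 20 to 120 N. Pads are 22 mm wide; open, the fingers measure 114 mm over their backs; the gripper's body (76 mm by 85 mm) begins 54 mm behind the grasp point. The pads swing forward as they close: fully open they stand 13 mm farther back than shut.
Start: joints at [-1.319, 0.477, 0.022, 1.555, -0.011, 1.109, -0.083], TCP at [0.238, 0.632, 0.405] pointing down, gripper open.
Joint ranges: [-2.96, 2.96], [-0.34, 2.1], [-1.41, 1.46], [0.24, 2.44], [-1.37, 4.51], [0.17, 1.92], [-2.96, 2.96]. Speed limits (rad/s): [2.39, 2.39, 3.14, 3.14, 3.14, 3.14, 3.14].

INTERFACE

Orientations are given as a unit quaternion [w, x, y, z].
In Python, from station import bot gives the robot as it stands. The module is installed in compiled form; this text tells all that it offers.
- The arm moves only by the shell command python3 -m pendant 'ROWS' [FORCE]. ROWS is JSON, a list of rows, each a list of 5 numbers: the finger opening in m, from 0 to 0.0854, then the shift along the tool's x, y, z in m, then the turn about the tool's z in degrees. In form: [[jaw, x, y, z, yaw], ...]. A call has 1 to 12 rows; each row shifts and turns the commanded pose from where the row before left it, along the tool's axes as they then stand; what a row does not reach is not made up. A row lasts 1/12 s, in which the tool goes at most 41.7 mm and 7.16 degrees, less where a joint would pass 70% of its speed; a pose out of reach is approached as far as the arm can. A call with a gripper value outside its range is refused whole. The fingers move at their own pace and stop on an object; FORCE is the grip in N (left out, the last holds). Time passes only in rows, so rows that do not move let the fingers close. It gives the time, the measured TCP pose, the force, the opening and the grip force at its end, in the units of the state.
- bot.get_obs(): the state, without advancing time (a new reading comes with each control period).
- bot.read_camera(name): name is "scene" or "top"; returns (picture, depth): 400x640x3 uint8, blue, green, red; 400x640 float32, m along the optical axis (not along the pixel's ray), 0 where there is no reading.
- bot.camera_model(name): a dict with "intrinsics" (3x3 intrinsics, pixels), "dist_coeffs" ([k1, k2, p1, p2, k3] as OpenCV has them; the pictures are not rectified), "R" (3x3) and "t" (3): a world point X has camera coordinates R X + t. Camera axes: x right, y down, z forward; pixel columns grow to the right and rows downward; lengths in m; the calibration is good to about 2 mm. A picture is of the moment at which its call begins. camera_model takes no time and is no camera call.
- bot.hand_in(): hands the job in; it is judged then, once.
Trained networks look in the newest picture that a camera, given by its name, has taken for a name from the list of things; names that differ only in an ending like _2 or _b are one class to them, and where a whole thing is asked for, a point or a joint stands for the part that bears it (a point fixed in the world has none). Each returns a list of dicts, best first, with "score" (0 to 1); they miss things now and then, are a little off and sometimes report something else, mostly with a low value. They report only what shows in the picture. A call takes as long as a camera call.
- bot.boxes_of(name, camera): "at" ([column, row] in pixels, amid what is visible of it).
- bot.trace(name, camera): "mask" (400x640 bool, what is visible of it) and "at" ([column, row] in pixels, amid what is visible of it).
- bot.pinpoint(name, camera): "at" ([column, row] in pixels: a listed point, or the origin of a listed thing).
The state is a dict: "t": time; "q": joint angles; "joint_vel": joint speeds; "joint_torque": joint torques, N m; "eef_pos": TCP position; "tool_rot": TCP orientation; "contact_force": force on the tool from outside, world axes, zero at the start; "torque": the same for the moment, N m; "gripper_width": opening from 0.0 (shut) to 1.0 (fully open); "grasp_force": force on a finger pad.
Only numpy, scipy, OpenCV 4.12 (cv2) and the standard library are available. Lean on these libraries where they do the work, as an engineer would, in place of code of your own. Each camera call takes 0.05 s, during which the arm holds its last target. There are 200 camera calls.

TASK

Set up the brass name-plate blank for engraving: push its near edge, near one end and then near the other, until it lies flat along the steel rail with both red spring catches snapped down in front of it, then slide it along the rail until its left end butts against the end stop. Use only gentle pressure against the rail and the stop, under about 20 N, because more would bruise the polished edges, and leave the things round the jig where they are.

Things in the scene. Friction and masses are not known exactly. Their poses are not given: they have to be found in the camera images.
- jig: engraving jig screwed down on the table: grey anodised aluminium base plate 167 (x) x 290 (y) x 12 mm with a grid of holes. Its x axis runs away from the robot towards the rail, y to the left along the rail, z up; origin on the table surface, plate from x = -95 to +72 mm, y = -145 to +145 mm, its top at z = +12 mm. Fixed, stands differently each time
- rail: ground steel rail on the plate, 16 (x) x 236 (y) x 14 mm high, axes as the jig's. Origin at the middle of the foot of its working face (the face towards the robot), on the plate's top, 30 mm in front (+x) of the jig's origin. The blank must lie against this face: a seated blank has its centre at x = -15 mm and its near edge at x = -30 mm in this frame
- end_stop: dark steel block screwed on in front of the rail's left end, 26 (x) x 14 (y) x 14 mm high, axes as the jig's. Origin at the foot of the middle of its contact face, which looks to -y (to the right) and lies at y = +105 mm from the jig's origin, at x = +3.5 to +29.5 mm from it
- blank: loose polished brass bar with a small screw hole near each end, 30 (x, width) x 200 (y, length) x 10 mm thick, 0.33 to 0.68 kg, lying askew on the plate between its near border and the catches. Origin at the centre of its underside; +x side is the far edge that goes against the rail, +y end is the left end that goes against the stop
- blank_left (a point): left end of the blank's far long edge, at half its thickness (15, 100, 5 mm from the blank's origin). It touches the rail and the stop when the blank is home
- blank_right (a point): right end of the blank's far long edge, at half its thickness (15, -100, 5 mm from the blank's origin)
- catch_left (a joint): spring catch at y = +75 mm of the jig, hinged behind the rail. 0 rad = nose fully dropped, grows as the nose rises; about 0.05 while the blank is under the nose. Pushing the blank in lifts it against its spring (5 to 15 N of push, friction included); when that part of the blank is within about 1.5 mm of the rail the nose drops in front of its near edge and holds it
- catch_right (a joint): the same spring catch at y = -75 mm of the jig
- catch_left_nose (a point): tip of the left catch's steel nose: when dropped, 19 mm above the table (3 mm below the blank's top face), its rear face 31.5 mm in front of the rail's face, with an 11 degree ramp towards the robot that ends 54 mm in front of it. Red arm and nose are 14 mm wide (y), the arm's top 38 mm above the table at most. Push at least 25 mm away in y to leave the fingers room
- catch_right_nose (a point): the same point of the right catch, whose nose and arm are the same
- loupe_near: black eye loupe, 36 x 36 x 34 mm, standing on the table behind the jig's left end; origin under its centre; leave it alone
- burin: hand burin with wooden bulb handle, 24 x 111 x 24 mm, lying behind the jig's left half; origin under its centre; leave it alone
- nib_tin: small round green tin, 50 x 50 x 26 mm, on the table to the right of the jig; origin under its centre; leave it alone

How it is judged:
On the way, in this order (a step that is already met when the one before it is completed fails the run):
1. both ends of the blank lie against the rail and both catches have dropped in front of it (x of each of blank_left, blank_right in the frame of rail above -0.002 m and value of joint each of catch_left, catch_right below 0.025 rad), for 0.2 s.
2. its left end butts against the end stop (all of step 1 and y of blank_left in the frame of end_stop above -0.002 m), for 0.2 s.
At the end, for the whole second after the job is handed in: the blank lies flat on the plate, both ends of its far edge within 2 mm of the rail, parallel to it within 0.015 rad, both catches dropped (joint below 0.025 rad), its left end within 2 mm of the end stop, at rest and released (all of step 2 and angle between blank's own z axis and vertical below 0.03 rad and z of blank in the frame of rail below 0.002 m and angle between the y axis of blank and the y axis of rail, either way round below 0.015 rad and linear speed of blank below 0.01 m/s); the robot touches nothing.
It fails at once if the blank is pressed against the rail with more than 20 N (contact force between blank and rail above 20 N).
It fails at once if the blank is pressed against the end stop with more than 20 N (contact force between blank and end_stop above 20 N).
It fails at once if a thing beside the jig is moved by more than 10 mm (distance of any of loupe_near, nib_tin, burin from where it was at the start of the episode above 0.01 m).
It also fails if it takes over 70 s, if anything falls off the work surface, if the arm or the gripper's body presses on something with over 40 N, if the wrist force passes 120 N, or if a joint passes its speed limit or range.

## Working session

There is one attempt and no reset: what is moved stays moved. The work goes in short steps, Python scripts to look and compute and a shell command to move; the robot and the scene stay as the last step left them, time stands still between calls to the robot, and variables do not carry over. Pictures are saved under pics/ and viewed, at most 10 in all, crops included, and the job is handed in when it is done.

```bash
mkdir -p pics; cat > h.py <<'E'
import numpy as np, cv2
from station import bot
from scipy.spatial.transform import Rotation as Ro
def ray(px,cam):
    m=bot.camera_model(cam);K=np.array(m["intrinsics"]);R=np.array(m["R"]);t=np.array(m["t"])
    u=cv2.undistortPoints(np.array([[px]],float),K,np.array(m["dist_coeffs"]))[0,0]
    return -R.T@t, R.T@np.array([u[0],u[1],1.])
def onz(px,cam,z):
    o,d=ray(px,cam); return o+d*(z-o[2])/d[2]
def proj(X,cam):
    m=bot.camera_model(cam)
    return cv2.projectPoints(np.array(X,float).reshape(-1,1,3),cv2.Rodrigues(np.array(m["R"]))[0],np.array(m["t"]),np.array(m["intrinsics"]),np.array(m["dist_coeffs"]))[0][:,0]
E
python3 - <<'E'
from h import *
for c in("top","scene"):
    im,d=bot.read_camera(c); cv2.imwrite(f"pics/{c}0.png",im); o,_=ray([320,200],c);print(c,o.round(3))
    for n,z in(("jig",0),("rail",.012),("end_stop",.012),("blank",.012),("blank_left",.017),("blank_right",.017),("catch_left_nose",.023),("catch_right_nose",.023),("nib_tin",0),("loupe_near",0),("burin",0)):
        for r in bot.pinpoint(n,c)[:2]: print(n,np.round(r["at"],1),round(r["score"],2),onz(r["at"],c,z).round(4))
o=bot.get_obs();print(o["eef_pos"],o["tool_rot"],Ro.from_quat(np.roll(o["tool_rot"],-1)).as_matrix().round(3),o["contact_force"],o["t"])
E
```

```text
top [0.502 0.063 0.914]
jig [314.3 202. ] 0.93 [0.5391 0.107  0.    ]
rail [312.9 189.2] 0.93 [0.5707 0.1104 0.012 ]
end_stop [274.8 204.6] 0.48 [0.5307 0.2057 0.012 ]
blank [325.  225.8] 0.63 [0.4797 0.0788 0.012 ]
blank_left [287.4 218.7] 0.89 [0.4959 0.1726 0.017 ]
blank_right [364.7 220.7] 0.92 [ 0.4939 -0.019   0.017 ]
catch_right_nose [341.9 204.6] 0.79 [0.5326 0.0377 0.023 ]
loupe_near [228.6 148. ] 0.72 [0.676  0.3313 0.    ]
loupe_near [287.  213.9] 0.48 [0.5079 0.1759 0.    ]
burin [259.8 130.8] 0.71 [0.7216 0.251  0.    ]
scene [-0.053  0.537  0.409]
jig [325.6 245.6] 0.82 [0.5322 0.1121 0.    ]
jig [351.2 243.3] 0.4 [0.5061 0.0632 0.    ]
rail [319.7 234. ] 0.7 [0.5642 0.1041 0.012 ]
end_stop [278.2 253. ] 0.41 [0.5499 0.2171 0.012 ]
blank [351.6 244.8] 0.77 [0.4844 0.0805 0.012 ]
blank_left [311.  253.8] 0.59 [0.4996 0.1716 0.017 ]
blank_left [226.2 233.9] 0.51 [0.6845 0.2702 0.017 ]
blank_right [380.  225.9] 0.56 [ 0.5036 -0.0182  0.017 ]
catch_left_nose [294.6 252.9] 0.75 [0.5137 0.2004 0.023 ]
catch_right_nose [353.8 225.7] 0.5 [0.5318 0.0343 0.023 ]
nib_tin [434.5 227. ] 0.7 [ 0.4452 -0.1356  0.    ]
loupe_near [199.8 250. ] 0.82 [0.6824 0.3338 0.    ]
burin [228.3 232.9] 0.56 [0.7181 0.2528 0.    ]
[0.2376687  0.63179422 0.40471112] [-9.79398641e-06  1.78942348e-01  9.83859561e-01  2.39934824e-05] [[-0.936  0.352 -0.   ]
 [ 0.352  0.936  0.   ]
 [ 0.     0.    -1.   ]] [ 0.39529668 -0.42111666 -0.5203207 ] 1.2
```

View pics/top0.png

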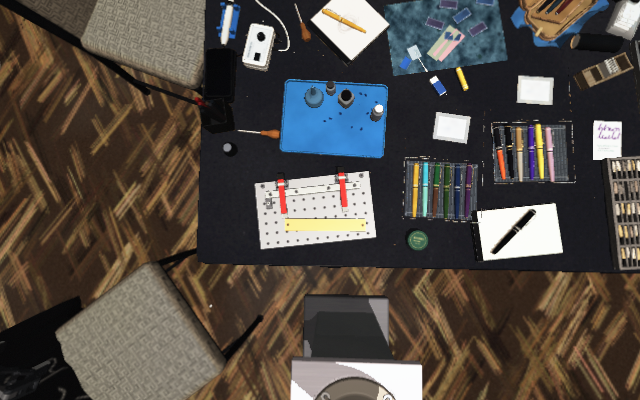

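View pics/scene0.png

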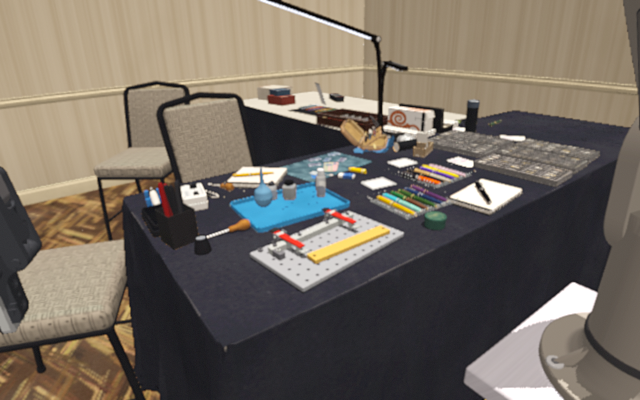

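The top view shows the plate with corners at about (256,183), (370,172), (376,238) and (261,249). The yellow blank spans (285,219) to (367,232), the red catches are at x≈282 and 343, and the stop is at (268,204). The scene view agrees. The network's top blank hits fit, but the scene catch_left looks off. Next I'll get the jig and blank poses from masks.

```bash
cat >> h.py <<'E'
from scipy.optimize import least_squares
def rectpts(p,hx0,hx1,hy0,hy1):
    x,y,a=p;c,s=np.cos(a),np.sin(a);Q=np.array([[hx0,hy0],[hx1,hy0],[hx1,hy1],[hx0,hy1]])
    return Q@np.array([[c,s],[-s,c]])+[x,y]
def fit(mask,cam,z,box,p0):
    "rectangle (local x0,x1,y0,y1) at height z fitted to the outline of mask"
    cn=max(cv2.findContours(mask.astype(np.uint8),cv2.RETR_EXTERNAL,cv2.CHAIN_APPROX_NONE)[0],key=cv2.contourArea)
    W=np.array([onz(q,cam,z)[:2] for q in cn[:,0].astype(float)])
    cx,cy=(box[0]+box[1])/2,(box[2]+box[3])/2;hx,hy=(box[1]-box[0])/2,(box[3]-box[2])/2
    def f(p):
        c,s=np.cos(p[2]),np.sin(p[2]);L=(W-p[:2])@np.array([[c,-s],[s,c]])-[cx,cy]
        d=np.abs(L)-[hx,hy]
        g=p[3] if len(p)>3 else 0
        return np.where((d>0).all(1),np.hypot(*d.T),d.max(1))-g
    r=least_squares(f,list(p0)+[0],loss="soft_l1",f_scale=.001)
    return r.x,np.median(np.abs(r.fun))
def poses(cam="top",j=True,hsv=None):
    im,_=bot.read_camera(cam);out={}
    if j:
        m=bot.trace("jig",cam)[0]["mask"];m=cv2.morphologyEx(m.astype(np.uint8),cv2.MORPH_CLOSE,np.ones((9,9)))
        out["jig"]=fit(m,cam,.012,(-.095,.072,-.145,.145),(.539,.107,.09))
    r=bot.trace("blank",cam)
    if r: out["blank"]=fit(r[0]["mask"],cam,.022,(-.015,.015,-.1,.1),(.48,.08,.0))
    h=cv2.cvtColor(im,cv2.COLOR_BGR2HSV);y=cv2.inRange(h,(22,60,120),(35,255,255))
    M=np.zeros_like(y);M[180:260,250:390]=255;y&=M
    if cam=="top": out["blank_hsv"]=fit(y,cam,.022,(-.015,.015,-.1,.1),(.48,.08,.0))
    return im,out
def rel(p,j):
    c,s=np.cos(j[2]),np.sin(j[2]);d=np.array(p[:2])-j[:2];return np.array([c*d[0]+s*d[1],-s*d[0]+c*d[1],*( [p[2]-j[2]] if len(p)>2 else [])])
E
python3 - <<'E'
from h import *
im,o=poses()
for k,(p,e) in o.items(): print(k,p.round(4),e)
j=o["jig"][0]
for k in o:
    p=o[k][0][:3]
    if k!="jig": print(k,"in jig",rel(p,j).round(4))
for n,z in(("catch_left_nose",.023),("catch_right_nose",.023),("end_stop",.012),("rail",.012)):
    for r in bot.pinpoint(n,"top")[:1]: print(n,rel(onz(r["at"],"top",z)[:2],j).round(4),r["score"])
h=cv2.cvtColor(im,cv2.COLOR_BGR2HSV);m=cv2.inRange(h,(0,150,120),(6,255,255));
n,l,s,c=cv2.connectedComponentsWithStats(m)
for i in range(1,n):
    if s[i,4]>40: print("red",c[i],s[i],rel(onz(c[i],"top",.035)[:2],j).round(4))
P=lambda R,z:proj(np.c_[R,np.full(len(R),z)],"top")
for R,z,col in((rectpts(j[:3],-.095,.072,-.145,.145),.012,(255,0,0)),(rectpts(o["blank_hsv"][0][:3],-.015,.015,-.1,.1),.022,(0,0,255)),(rectpts(j[:3],.0035,.0295,.105,.119),.026,(0,255,0)),(rectpts(j[:3],.03,.046,-.118,.118),.026,(0,255,0))):
    big=im if col==(255,0,0) else big
    if col==(255,0,0): big=cv2.resize(im[150:270,235:395],None,fx=5,fy=5,interpolation=cv2.INTER_CUBIC)
    cv2.polylines(big,[np.int32((P(R,z)-[235,150]+.5)*5)],True,col,1)
cv2.imwrite("pics/fit.png",big)
E
```

```text
jig [ 0.5318  0.1072  0.1197 -0.0016] 0.0007918324944345286
blank [ 0.4831  0.0792  0.0161 -0.0015] 3.2056092902965844e-05
blank_hsv [ 0.4831  0.0796  0.0158 -0.0016] 5.2953166464772636e-05
blank in jig [-0.0517 -0.022  -0.1036]
blank_hsv in jig [-0.0516 -0.0216 -0.1039]
catch_left_nose [-0.0067  0.0691] 0.74
catch_right_nose [-0.0061 -0.07  ] 0.74
end_stop [0.0008 0.103 ] 0.45
rail [0.0393 0.0013] 0.88
red [342.67973856 192.37254902] [339 179   8  28 153] [ 0.0216 -0.0739]
red [282.21830986 199.11971831] [278 186   9  27 142] [0.021  0.0749]
```

View pics/fit.png

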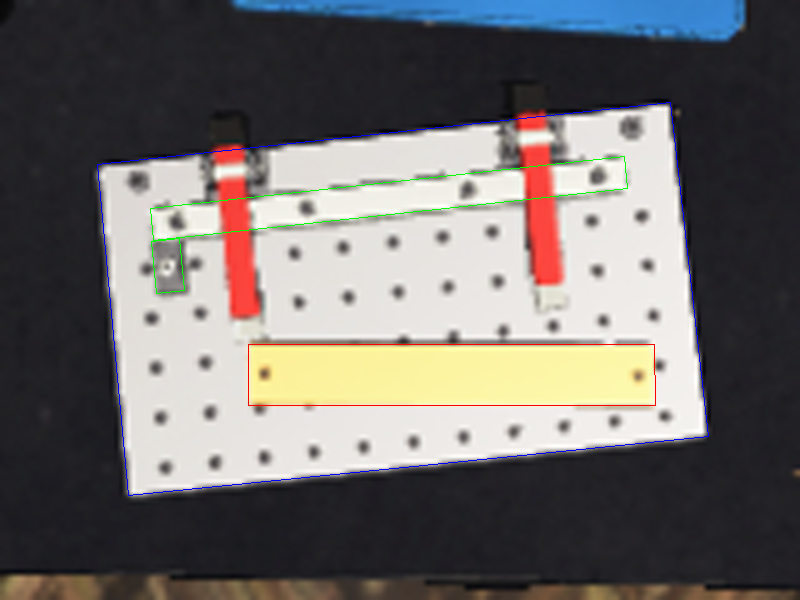

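The overlay matches the picture closely: blue is the plate, red the blank at rows 345–405 of the enlarged crop, green the rail and stop. Plan: turn the tool so its x axis points along −jig x, open the jaws and push the blank evenly with both fingers at jig y≈±50, between the catches.

```bash
r='[0.085,-0.0153,-0.0182,0.005,0]'; python3 -m pendant '[[0.085,-0.0153,-0.0182,0.005,0],[0.085,-0.0153,-0.0182,0.005,0],[0.085,-0.0153,-0.0182,0.005,0],[0.085,-0.0153,-0.0182,0.005,0],[0.085,-0.0153,-0.0182,0.005,0],[0.085,-0.0153,-0.0182,0.005,0],[0.085,-0.0153,-0.0182,0.005,0],[0.085,-0.0153,-0.0182,0.005,0],[0.085,-0.0153,-0.0182,0.005,0],[0.085,-0.0153,-0.0182,0.005,0],[0.085,-0.0153,-0.0182,0.005,0],[0.085,-0.0153,-0.0182,0.005,0]]'
python3 -m pendant '[[0.085,-0.0153,-0.0182,0.005,0],[0.085,-0.0153,-0.0182,0.005,0],[0.085,-0.0153,-0.0182,0.005,0],[0.085,-0.0153,-0.0182,0.005,0],[0.085,-0.0153,-0.0182,0.005,0],[0.085,-0.0153,-0.0182,0.005,0],[0.085,-0.0153,-0.0182,0.005,0],[0.085,-0.0153,-0.0182,0.005,0],[0.085,-0.0153,-0.0182,0.005,0],[0.085,-0.0153,-0.0182,0.005,0],[0.085,-0.0153,-0.0182,0.005,0],[0.085,-0.0153,-0.0182,0.005,0]]'
python3 -m pendant '[[0.085,0,0,0,-5.5],[0.085,0,0,0,-5.5],[0.085,0,0,0,-5.5],[0.085,0,0,0,-5.5],[0.085,0,0,0,-5.5],[0.085,0,0,0,0],[0.085,0,0,0,0]]'
cat >> h.py <<'E'
J=np.array([.5318,.1072,.1197])
def st():
    o=bot.get_obs();R=Ro.from_quat(np.roll(o["tool_rot"],-1)).as_matrix();a=np.arctan2(R[1,1],R[0,1])-np.pi/2
    c,s=np.cos(J[2]),np.sin(J[2]);f=np.array(o["contact_force"])
    print("t",round(o["t"],2),"tcp in jig",rel(o["eef_pos"][:2],J).round(4),"z",round(o["eef_pos"][2],4),"yaw-jig deg",round(np.degrees(a-J[2]),2),"tilt",round(R[2,2],4),"F jig",np.round([c*f[0]+s*f[1],-s*f[0]+c*f[1],f[2]],2),"w",round(o["gripper_width"],3))
E
python3 -c "from h import *;st()"
```

```text
t: 2.55
eef_pos: [0.3329, 0.3617, 0.3447]
tool_rot: [0.0, 0.179, 0.984, 0.0]
contact_force: [0.7, -0.3, -0.0]
gripper_width: 0.996
grasp_force: 0.0
t: 3.55
eef_pos: [0.428, 0.0926, 0.2848]
tool_rot: [0.0, 0.179, 0.984, 0.0]
contact_force: [0.4, -0.4, 0.8]
gripper_width: 0.998
grasp_force: 0.0
t: 4.13
eef_pos: [0.4277, 0.0936, 0.2848]
tool_rot: [0.0, -0.059, 0.998, 0.0]
contact_force: [-0.5, 1.3, 0.2]
gripper_width: 1.001
grasp_force: 0.0
t 4.13 tcp in jig [-0.105 -0.001] z 0.2848 yaw-jig deg -0.15 tilt -1.0 F jig [-0.32  1.32  0.24] w 1.001
```

```bash
python3 -m pendant '[[0.085,0,0,0.013,0],[0.085,0,0,0.013,0],[0.085,0,0,0.013,0],[0.085,0,0,0.013,0],[0.085,0,0,0.013,0],[0.085,0,0,0.013,0],[0.085,0,0,0.013,0],[0.085,0,0.001,0.013,0],[0.085,0,0,0.002,0],[0.085,0,0,0.002,0],[0.085,0,0,0,0]]'
python3 - <<'E'
from h import *
st()
im,d=bot.read_camera("scene");cv2.imwrite("pics/s1.png",cv2.resize(im[170:300,220:420],None,fx=4,fy=4,interpolation=cv2.INTER_CUBIC))
E
```

```text
t: 5.05
eef_pos: [0.4276, 0.0947, 0.1768]
tool_rot: [0.0, -0.06, 0.998, -0.0]
contact_force: [-0.4, 0.5, -0.4]
gripper_width: 0.998
grasp_force: 0.0
t 5.05 tcp in jig [-1.05e-01  1.00e-04] z 0.1768 yaw-jig deg -0.04 tilt -1.0 F jig [-0.36  0.55 -0.35] w 0.998
```

View pics/s1.png

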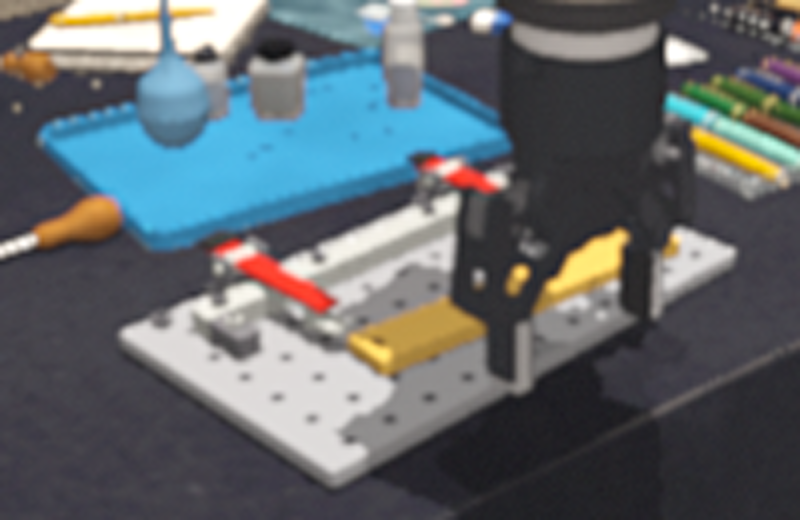

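Both finger tips stand just in front of the near edge, at (515,385) and (650,315) in the crop, with the catches clear. Now I start the push.

```bash
python3 -m pendant '[[0.085,0,0,0.0015,0],[0.085,-0.004,0,0,0],[0.085,-0.004,0,0,0],[0.085,-0.004,0,0,0],[0.085,-0.004,0,0,0],[0.085,-0.004,0,0,0],[0.085,-0.004,0,0,0],[0.085,-0.004,0,0,0],[0.085,-0.004,0,0,0],[0.085,-0.004,0,0,0],[0.085,-0.002,0,0,0],[0.085,0,0,0,0]]'; python3 -c "from h import *;st()"
python3 -m pendant '[[0.085,-0.003,0,0,0],[0.085,-0.003,0,0,0],[0.085,-0.003,0,0,0],[0.085,-0.003,0,0,0]]'
python3 - <<'E'
from h import *
st()
im,o=poses(j=False)
for k in o: print(k,rel(o[k][0][:3],J).round(4),o[k][0][3],o[k][1])
E
```

```text
t: 6.1
eef_pos: [0.4656, 0.0992, 0.1751]
tool_rot: [0.0, -0.06, 0.998, -0.0]
contact_force: [-1.0, -1.6, -0.8]
gripper_width: 0.993
grasp_force: 0.6
t 6.1 tcp in jig [-0.0667 -0.0001] z 0.1751 yaw-jig deg 0.02 tilt -1.0 F jig [-1.18 -1.46 -0.77] w 0.993
t: 6.43
eef_pos: [0.477, 0.1007, 0.1751]
tool_rot: [-0.001, -0.06, 0.998, -0.0]
contact_force: [-9.8, 0.2, 5.1]
gripper_width: 0.997
grasp_force: 4.9
t 6.43 tcp in jig [-0.0552  0.0001] z 0.1751 yaw-jig deg 0.05 tilt -1.0 F jig [-9.73  1.34  5.1 ] w 0.997
blank [-0.0322 -0.0209  0.0085] -0.0017001952022555225 0.0008937499591250143
blank_hsv [-0.0331 -0.0197  0.0189] -0.0023747873444053013 0.001149155140956223
```

```bash
for i in 1; do python3 -m pendant '[[0.085,-0.0025,0,0,0],[0.085,-0.0025,0,0,0]]'; python3 -c "from h import *;st()"; python3 -m pendant '[[0.085,-0.0025,0,0,0],[0.085,-0.0025,0,0,0]]'; python3 -c "from h import *;st()"; python3 -m pendant '[[0.085,-0.0025,0,0,0],[0.085,-0.0025,0,0,0]]'; python3 -c "from h import *;st()"; done | grep tcp; python3 - <<'E'
from h import *
im,d=bot.read_camera("scene");cv2.imwrite("pics/s2.png",cv2.resize(im[170:300,220:420],None,fx=4,fy=4,interpolation=cv2.INTER_CUBIC))
im,o=poses(j=False)
for k in o: print(k,rel(o[k][0][:3],J).round(4),o[k][0][3],o[k][1])
E
```

```text
t 6.7 tcp in jig [-0.0526  0.0001] z 0.1747 yaw-jig deg 0.05 tilt -1.0 F jig [-12.83   0.29   8.63] w 0.999
t 6.87 tcp in jig [-0.048 -0.   ] z 0.1746 yaw-jig deg 0.04 tilt -1.0 F jig [-14.24   0.92  10.44] w 0.997
t 7.03 tcp in jig [-0.0433 -0.0001] z 0.1745 yaw-jig deg 0.03 tilt -1.0 F jig [-14.6    0.31  10.6 ] w 0.995
blank [-0.0471 -0.1048  0.0156] 0.01035548705861868 0.009204516089369494
blank_hsv [-0.0194 -0.0193 -0.009 ] -0.002045922503349436 0.0010221291708233174
```

View pics/s2.png

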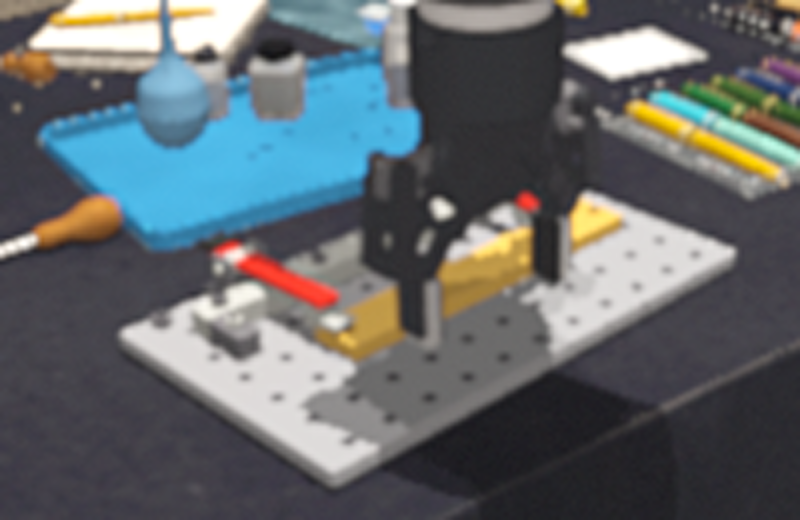

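The blank is square to the rail, and its far edge is entering under both noses (left nose at (335,322) in the crop). The upward force of about 10 N suggests the tips are brushing the plate, so I raise them 1.5 mm and push on.

```bash
(python3 -m pendant '[[0.085,0,0,-0.0015,0],[0.085,-0.0025,0,0,0],[0.085,-0.0025,0,0,0]]'; python3 -c "from h import *;st()"; python3 -m pendant '[[0.085,-0.0025,0,0,0],[0.085,-0.0025,0,0,0],[0.085,-0.0025,0,0,0]]'; python3 -c "from h import *;st()"; python3 -m pendant '[[0.085,-0.0025,0,0,0],[0.085,-0.0025,0,0,0],[0.085,-0.0025,0,0,0]]'; python3 -c "from h import *;st()") | grep tcp; python3 - <<'E'
from h import *
im,d=bot.read_camera("scene");cv2.imwrite("pics/s3.png",cv2.resize(im[170:300,220:420],None,fx=4,fy=4,interpolation=cv2.INTER_CUBIC))
im,d=bot.read_camera("top");cv2.imwrite("pics/t3.png",cv2.resize(im[150:270,235:395],None,fx=5,fy=5,interpolation=cv2.INTER_CUBIC))
for c in("top","scene"):
    for n in("blank_left","blank_right"):
        for r in bot.pinpoint(n,c)[:2]: print(c,n,rel(onz(r["at"],c,.017)[:2],J).round(4),r["score"])
E
```

```text
t 7.43 tcp in jig [-0.0372 -0.0001] z 0.1757 yaw-jig deg 0.05 tilt -1.0 F jig [-7.29 -1.12 -2.35] w 0.995
t 7.68 tcp in jig [-0.0291  0.    ] z 0.1757 yaw-jig deg 0.05 tilt -1.0 F jig [-6.91  0.88 -3.11] w 0.996
t 7.93 tcp in jig [-0.0217  0.    ] z 0.1757 yaw-jig deg 0.05 tilt -1.0 F jig [-6.51 -0.02 -0.97] w 0.997
scene blank_left [0.0204 0.0762] 0.59
scene blank_right [ 0.0098 -0.1098] 0.94
```

View pics/s3.png

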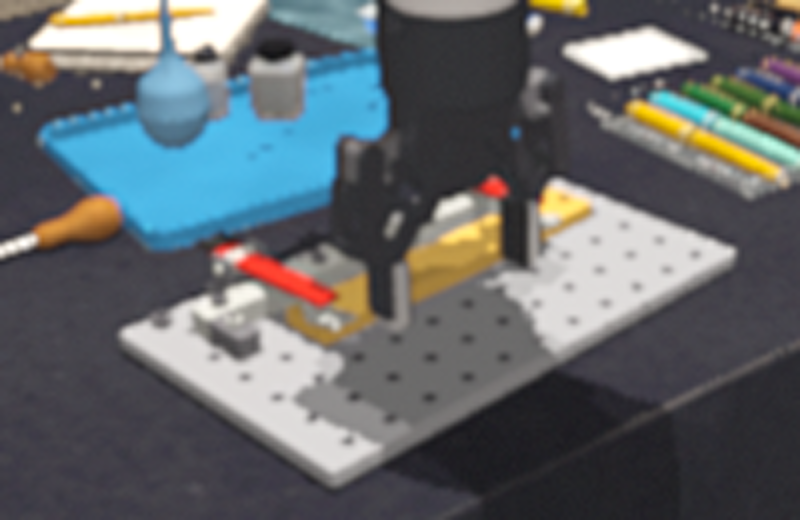

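The blank is sliding under both noses at a steady 6.5 N. I'll continue and use finer steps near the rail.

```bash
(python3 -m pendant '[[0.085,-0.002,0,0,0],[0.085,-0.002,0,0,0],[0.085,-0.002,0,0,0],[0.085,-0.001,0,0,0]]'; python3 -c "from h import *;st()"; python3 -m pendant '[[0.085,-0.0005,0,0,0],[0.085,-0.0005,0,0,0]]'; python3 -c "from h import *;st()"; python3 -m pendant '[[0.085,-0.0005,0,0,0],[0.085,-0.0005,0,0,0]]'; python3 -c "from h import *;st()") | grep tcp; python3 - <<'E'
from h import *
im,d=bot.read_camera("top")
p=J[:3]
h=cv2.cvtColor(im,cv2.COLOR_BGR2HSV);y=cv2.inRange(h,(20,60,60),(36,255,255))
# near edge of blank seen in top view, along lines of const jig y, near edge top z=.022 
xs=np.arange(-.05,.035,.0005)
for yy in(-.118,-.11,-.1,-.09,-.06,.055,.065):
    c,s=np.cos(p[2]),np.sin(p[2]);W=np.c_[p[0]+c*xs-s*yy,p[1]+s*xs+c*yy,np.full(len(xs),.022)]
    q=proj(W,"top").astype(np.float32);v=cv2.remap(y.astype(np.float32),q[:,0].copy()[None],q[:,1].copy()[None],cv2.INTER_LINEAR)[0]
    i=np.where(v>127)[0];print(yy,xs[i[0]].round(4) if len(i) else None,xs[i[-1]].round(4) if len(i) else None)
E
```

```text
t 8.57 tcp in jig [-0.0141  0.0001] z 0.1759 yaw-jig deg 0.05 tilt -1.0 F jig [-5.41 -0.15 -2.92] w 0.995
t 8.73 tcp in jig [-0.0134  0.0001] z 0.1759 yaw-jig deg 0.04 tilt -1.0 F jig [-6.4   0.02 -1.13] w 0.993
t 8.9 tcp in jig [-0.0125  0.0001] z 0.1759 yaw-jig deg 0.05 tilt -1.0 F jig [-5.49 -0.46 -1.86] w 0.99
-0.118 -0.0035 0.0245
-0.11 -0.004 0.0255
-0.1 -0.0055 0.0265
-0.09 -0.004 0.025
-0.06 0.019 0.026
0.055 None None
0.065 None None
```

```bash
(python3 -m pendant '[[0.085,-0.0005,0,0,0],[0.085,-0.0005,0,0,0]]'; python3 -c "from h import *;st()"; python3 -m pendant '[[0.085,-0.0005,0,0,0],[0.085,0,0,0,0]]'; python3 -c "from h import *;st()"; python3 -m pendant '[[0.085,-0.0005,0,0,0],[0.085,0,0,0,0]]'; python3 -c "from h import *;st()"; python3 -m pendant '[[0.085,-0.0005,0,0,0],[0.085,0,0,0,0]]'; python3 -c "from h import *;st()" ) | grep tcp
```

```text
t 9.12 tcp in jig [-0.0115  0.0001] z 0.1759 yaw-jig deg 0.04 tilt -1.0 F jig [-6.11 -0.41 -1.91] w 0.997
t 9.28 tcp in jig [-0.0097  0.0001] z 0.1765 yaw-jig deg 0.04 tilt -1.0 F jig [-4.38  0.   -2.29] w 0.995
t 9.45 tcp in jig [-0.0095  0.0001] z 0.1765 yaw-jig deg 0.04 tilt -1.0 F jig [-4.07  0.49 -1.47] w 0.999
t 9.62 tcp in jig [-0.0093  0.0001] z 0.1764 yaw-jig deg 0.04 tilt -1.0 F jig [-5.72  0.95 -0.32] w 0.995
```

```bash
(python3 -m pendant '[[0.085,-0.0004,0,0,0],[0.085,0,0,0,0]]'; python3 -c "from h import *;st()"; python3 -m pendant '[[0.085,-0.0004,0,0,0],[0.085,0,0,0,0]]'; python3 -c "from h import *;st()") | grep tcp; python3 - <<'E'
from h import *
a,d=bot.read_camera("scene");b,_=bot.read_camera("top")
A=cv2.resize(a[210:275,250:400],None,fx=5.2,fy=5.2,interpolation=cv2.INTER_CUBIC)[:, :780];B=cv2.resize(b[170:225,260:382],None,fx=4.2,fy=4.2,interpolation=cv2.INTER_CUBIC)
h=np.zeros((A.shape[0]+B.shape[0],max(A.shape[1],B.shape[1]),3),np.uint8);h[:A.shape[0],:A.shape[1]]=A;h[A.shape[0]:,:B.shape[1]]=B;cv2.imwrite("pics/s4.png",h);print(h.shape)
E
```

```text
t 9.78 tcp in jig [-0.0092  0.0001] z 0.1764 yaw-jig deg 0.04 tilt -1.0 F jig [-6.56  0.23  1.03] w 0.999
t 9.95 tcp in jig [-0.0091  0.0001] z 0.1764 yaw-jig deg 0.04 tilt -1.0 F jig [-7.74  0.87  1.53] w 0.999
(569, 780, 3)
```

View pics/s4.png

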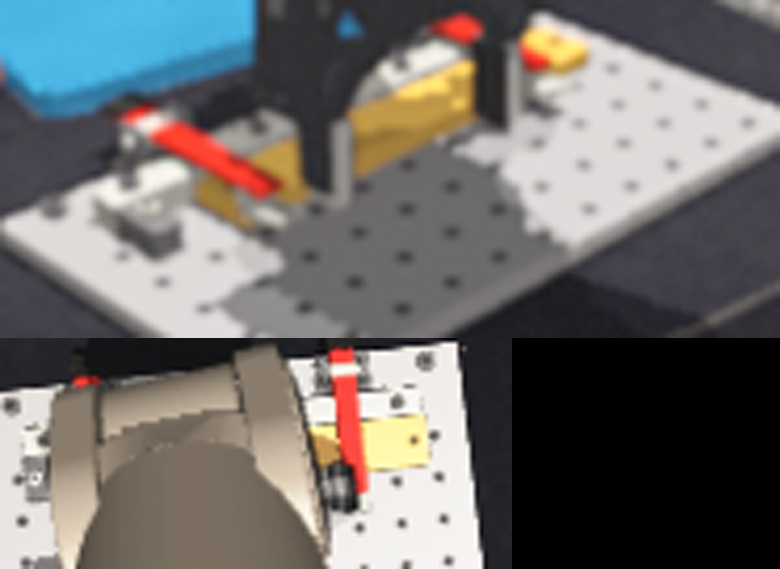

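Both noses look dropped in front of the near edge (left nose at (270,215), right at (545,90) in the upper crop). I'll check this numerically by comparing the red arms with the untouched picture and with the raised state.

```bash
python3 - <<'E'
from h import *
c,_=bot.read_camera("scene");cv2.imwrite("pics/raw4.png",c)
up=lambda i:cv2.resize(i[170:300,220:420],None,fx=4,fy=4,interpolation=cv2.INTER_CUBIC)
ims={"start":up(cv2.imread("pics/scene0.png")),"raised":cv2.imread("pics/s3.png"),"now":up(c)}
for k,i in ims.items():
    h=i.astype(int);m=((h[...,2]>130)&(h[...,2]-h[...,1]>80)&(h[...,2]-h[...,0]>80))
    def low(u): 
        r=np.where(m[:,u])[0]; return (r.min(),r.max()) if len(r) else None
    print(k,"left",[low(u) for u in range(260,340,12)],"right",[low(u) for u in range(430,570,12)])
E
```

```text
start left [(np.int64(254), np.int64(280)), (np.int64(259), np.int64(287)), (np.int64(270), np.int64(293)), (np.int64(277), np.int64(299)), (np.int64(281), np.int64(305)), (np.int64(287), np.int64(312)), (np.int64(295), np.int64(305))] right [(np.int64(158), np.int64(169)), (np.int64(161), np.int64(163)), (np.int64(170), np.int64(185)), (np.int64(167), np.int64(189)), (np.int64(172), np.int64(194)), (np.int64(182), np.int64(198)), (np.int64(187), np.int64(203)), (np.int64(190), np.int64(208)), (np.int64(193), np.int64(213)), (np.int64(201), np.int64(210)), None, None]
raised left [(np.int64(254), np.int64(278)), (np.int64(259), np.int64(284)), (np.int64(266), np.int64(290)), (np.int64(271), np.int64(295)), (np.int64(276), np.int64(301)), (np.int64(285), np.int64(306)), (np.int64(290), np.int64(300))] right [None, None, None, None, None, (np.int64(178), np.int64(195)), (np.int64(181), np.int64(196)), None, None, None, None, None]
now left [(np.int64(254), np.int64(280)), (np.int64(259), np.int64(287)), (np.int64(267), np.int64(294)), (np.int64(276), np.int64(301)), (np.int64(282), np.int64(305)), (np.int64(291), np.int64(312)), (np.int64(298), np.int64(306))] right [None, None, (np.int64(181), np.int64(182)), (np.int64(174), np.int64(189)), (np.int64(172), np.int64(193)), (np.int64(182), np.int64(182)), None, None, (np.int64(195), np.int64(212)), (np.int64(202), np.int64(212)), None, None]
```

The left arm matches the start picture to 1 px (raised was 5 px higher), and the right one matches too, so both catches have dropped and the blank is on the rail. Next I back off, lift, close the jaws and go to the blank's right end.

```bash
(python3 -m pendant '[[0.085,0.003,0,0,0],[0.085,0.005,0,0,0],[0.085,0.006,0,0,0],[0.085,0.006,0,0,0],[0.085,0,0,-0.015,0],[0.085,0,0,-0.02,0],[0.085,0,0,-0.02,0],[0.085,0,0,-0.015,0]]'; python3 -c "from h import *;st()"; python3 -m pendant '[[0,-0.006,-0.022,0,0],[0,-0.006,-0.022,0,0],[0,-0.006,-0.022,0,0],[0,-0.006,-0.022,0,0],[0,-0.006,-0.022,0,0],[0,-0.006,-0.022,0,0],[0,-0.005,-0.026,0,0],[0,0,0,0,0],[0,0,0,0,0],[0,0,0,0,0]]'; python3 -c "from h import *;st()") | grep tcp; python3 - <<'E'
from h import *
im,d=bot.read_camera("top")
h=cv2.cvtColor(im,cv2.COLOR_BGR2HSV);y=cv2.inRange(h,(20,60,60),(36,255,255)).astype(np.float32)
c,s=np.cos(J[2]),np.sin(J[2])
ys=np.arange(-.16,.12,.0005);xs=np.arange(-.05,.05,.0005)
def smp(X,Y):
    W=np.c_[J[0]+c*X-s*Y,J[1]+s*X+c*Y,np.full(len(X),.022)];q=proj(W,"top").astype(np.float32)
    return cv2.remap(y,q[:,0].copy()[None],q[:,1].copy()[None],cv2.INTER_LINEAR)[0]>127
for x in(.006,.012,.018,.024):
    i=np.where(smp(np.full(len(ys),x),ys))[0]
    if len(i):print("x",x,"y ends",ys[i[0]].round(4),ys[i[-1]].round(4))
for yy in(-.11,-.1,-.05,-.03,0,.03,.05):
    i=np.where(smp(xs,np.full(len(xs),yy)))[0]
    if len(i):print("y",yy,"x edges",xs[i[0]].round(4),xs[i[-1]].round(4))
cv2.imwrite("pics/t5.png",cv2.resize(im[150:270,235:395],None,fx=5,fy=5,interpolation=cv2.INTER_CUBIC))
E
```

```text
t 10.77 tcp in jig [-0.0277  0.    ] z 0.2483 yaw-jig deg 0.02 tilt -1.0 F jig [-0.19 -0.02  0.08] w 1.001
t 11.6 tcp in jig [ 0.0131 -0.1574] z 0.2467 yaw-jig deg 0.03 tilt -1.0 F jig [0.61 0.15 0.01] w -0.001
x 0.006 y ends -0.0445 0.0675
x 0.012 y ends -0.048 0.069
x 0.018 y ends -0.0505 0.0685
x 0.024 y ends -0.052 0.068
y -0.05 x edges 0.0175 0.0295
y -0.03 x edges -0.0005 0.029
y 0 x edges -0.002 0.03
y 0.03 x edges -0.0015 0.028
y 0.05 x edges -0.0015 0.028
```

View pics/t5.png

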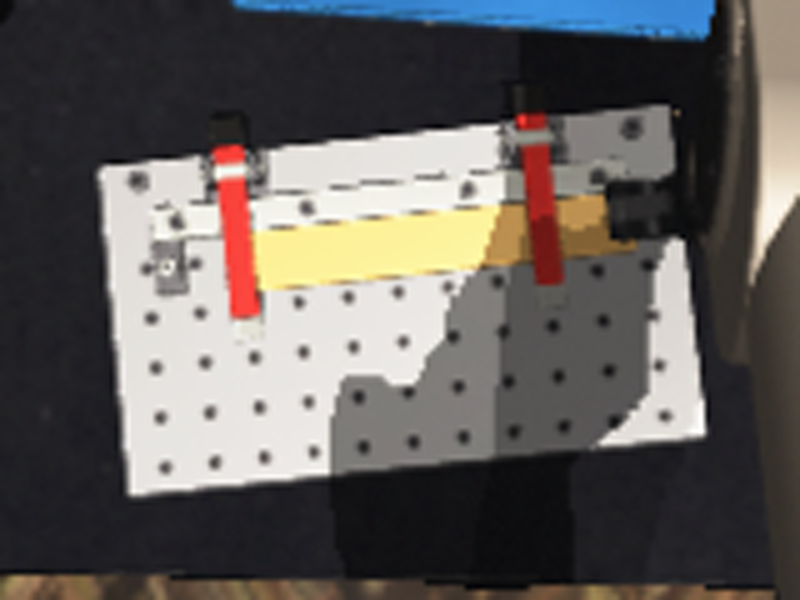

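The blank lies flush along the rail with both noses in front of it (at (248,328) and (550,295)). The finger stands off its right end at about (635,240). I descend and slide the blank left.

```bash
(python3 -m pendant '[[0,0,0,0.012,0],[0,0,0,0.014,0],[0,0,0,0.014,0],[0,0,0,0.012,0],[0,0,0,0.003,0],[0,0,0,0,0]]'; python3 -c "from h import *;st()"; python3 -m pendant '[[0,0,0.003,0,0],[0,0,0.003,0,0],[0,0,0.003,0,0],[0,0,0.003,0,0],[0,0,0.003,0,0],[0,0,0.003,0,0],[0,0,0.002,0,0],[0,0,0.002,0,0]]'; python3 -c "from h import *;st()"; python3 -m pendant '[[0,0,0.002,0,0],[0,0,0.002,0,0]]'; python3 -c "from h import *;st()") | grep tcp
```

```text
t 12.15 tcp in jig [ 0.0127 -0.1572] z 0.1903 yaw-jig deg 0.08 tilt -1.0 F jig [-0.22  0.09  0.05] w -0.003
t 12.82 tcp in jig [ 0.0133 -0.1356] z 0.1918 yaw-jig deg 0.04 tilt -1.0 F jig [-0.22 -0.22 -0.65] w -0.003
t 12.98 tcp in jig [ 0.0132 -0.1318] z 0.1917 yaw-jig deg 0.02 tilt -1.0 F jig [-0.14 -0.29  0.91] w -0.0
```

```bash
(python3 -m pendant '[[0,0,0.002,0,0],[0,0,0.002,0,0]]'; python3 -c "from h import *;st()"; python3 -m pendant '[[0,0,0.002,0,0],[0,0,0.002,0,0]]'; python3 -c "from h import *;st()";  python3 -m pendant '[[0,0,0.002,0,0],[0,0,0.002,0,0]]'; python3 -c "from h import *;st()") | grep tcp; python3 - <<'E'
from h import *
for n in("blank_left","blank_right"):
    bot.read_camera("scene")
    for r in bot.pinpoint(n,"scene")[:1]: print(n,rel(onz(r["at"],"scene",.017)[:2],J).round(4),r["score"])
E
```

```text
t 13.15 tcp in jig [ 0.0132 -0.1278] z 0.1917 yaw-jig deg 0.02 tilt -1.0 F jig [-0.1  -0.76  0.14] w -0.002
t 13.32 tcp in jig [ 0.0132 -0.1243] z 0.1917 yaw-jig deg 0.0 tilt -1.0 F jig [ 0.38 -3.09  0.35] w -0.0
t 13.48 tcp in jig [ 0.0131 -0.1204] z 0.1917 yaw-jig deg -0.01 tilt -1.0 F jig [-0.42 -2.47 -1.76] w -0.001
blank_left [0.0369 0.0857] 0.84
blank_right [ 0.0326 -0.1041] 0.85
```

```bash
(python3 -m pendant '[[0,0,0.002,0,0],[0,0,0.002,0,0],[0,0,0.002,0,0],[0,0,0.002,0,0],[0,0,0.002,0,0]]'; python3 -c "from h import *;st()"; python3 -m pendant '[[0,0,0.001,0,0],[0,0,0.001,0,0],[0,0,0.001,0,0]]'; python3 -c "from h import *;st()";  python3 -m pendant '[[0,0,0.0005,0,0],[0,0,0.0005,0,0],[0,0,0,0,0]]'; python3 -c "from h import *;st()";  python3 -m pendant '[[0,0,0.0005,0,0],[0,0,0.0005,0,0],[0,0,0,0,0]]'; python3 -c "from h import *;st()") | grep tcp; python3 - <<'E'
from h import *
for n in("blank_left","blank_right"):
    bot.read_camera("scene")
    for r in bot.pinpoint(n,"scene")[:1]: print(n,rel(onz(r["at"],"scene",.017)[:2],J).round(4),r["score"])
E
```

```text
t 14.1 tcp in jig [ 0.0132 -0.1097] z 0.1917 yaw-jig deg 0.03 tilt -1.0 F jig [-1.07 -2.68 -0.75] w 0.0
t 14.35 tcp in jig [ 0.0132 -0.1068] z 0.1917 yaw-jig deg 0.03 tilt -1.0 F jig [-0.48 -2.87 -1.11] w 0.001
t 14.6 tcp in jig [ 0.0132 -0.1058] z 0.1917 yaw-jig deg 0.03 tilt -1.0 F jig [ 0.78 -2.27 -1.15] w 0.001
t 14.85 tcp in jig [ 0.0132 -0.1048] z 0.1917 yaw-jig deg 0.03 tilt -1.0 F jig [ 0.12 -2.02 -1.25] w -0.004
blank_left [0.0312 0.1006] 0.87
```

Still sliding freely at about 2.5 N, with 2–5 mm left. I'll go on in fine steps.

```bash
(python3 -m pendant '[[0,0,0.0005,0,0],[0,0,0.0005,0,0],[0,0,0,0,0]]'; python3 -c "from h import *;st()"; python3 -m pendant '[[0,0,0.0005,0,0],[0,0,0.0005,0,0],[0,0,0,0,0]]'; python3 -c "from h import *;st()";  python3 -m pendant '[[0,0,0.0005,0,0],[0,0,0,0,0]]'; python3 -c "from h import *;st()";  python3 -m pendant '[[0,0,0.0005,0,0],[0,0,0,0,0]]'; python3 -c "from h import *;st()";  python3 -m pendant '[[0,0,0.0005,0,0],[0,0,0,0,0]]'; python3 -c "from h import *;st()") | grep tcp
```

```text
t 15.3 tcp in jig [ 0.0132 -0.1038] z 0.1917 yaw-jig deg 0.03 tilt -1.0 F jig [-0.15 -1.05 -0.89] w 0.001
t 15.55 tcp in jig [ 0.0132 -0.1028] z 0.1916 yaw-jig deg 0.03 tilt -1.0 F jig [ 0.52 -1.49 -0.63] w 0.001
t 15.72 tcp in jig [ 0.0132 -0.1023] z 0.1917 yaw-jig deg 0.03 tilt -1.0 F jig [-0.38 -1.86 -0.85] w -0.003
t 15.88 tcp in jig [ 0.0132 -0.1018] z 0.1917 yaw-jig deg 0.03 tilt -1.0 F jig [ 0.69 -1.77 -1.52] w 0.005
t 16.05 tcp in jig [ 0.0132 -0.1013] z 0.1917 yaw-jig deg 0.03 tilt -1.0 F jig [ 0.1  -1.47 -1.5 ] w 0.003
```

```bash
(python3 -m pendant '[[0,0,0.0005,0,0],[0,0,0,0,0]]'; python3 -c "from h import *;st()"; python3 -m pendant '[[0,0,0.0005,0,0],[0,0,0,0,0]]'; python3 -c "from h import *;st()";  python3 -m pendant '[[0,0,0.0005,0,0],[0,0,0,0,0]]'; python3 -c "from h import *;st()";  python3 -m pendant '[[0,0,0.0005,0,0],[0,0,0,0,0]]'; python3 -c "from h import *;st()") | grep tcp; python3 - <<'E'
from h import *
im,_=bot.read_camera("scene");cv2.imwrite("pics/s6.png",cv2.resize(im[200:280,250:390],None,fx=5.5,fy=5.5,interpolation=cv2.INTER_CUBIC))
E
```

```text
t 16.22 tcp in jig [ 0.0132 -0.1008] z 0.1917 yaw-jig deg 0.03 tilt -1.0 F jig [ 0.27 -2.66 -0.6 ] w -0.0
t 16.38 tcp in jig [ 0.0132 -0.1006] z 0.1917 yaw-jig deg 0.02 tilt -1.0 F jig [-0.02 -3.28 -2.01] w 0.004
t 16.55 tcp in jig [ 0.0132 -0.1005] z 0.1917 yaw-jig deg -0.0 tilt -1.0 F jig [ 0.26 -4.48 -1.93] w -0.0
t 16.72 tcp in jig [ 0.0131 -0.1004] z 0.1917 yaw-jig deg -0.03 tilt -1.0 F jig [-0.2  -6.67 -2.12] w 0.002
```

View pics/s6.png

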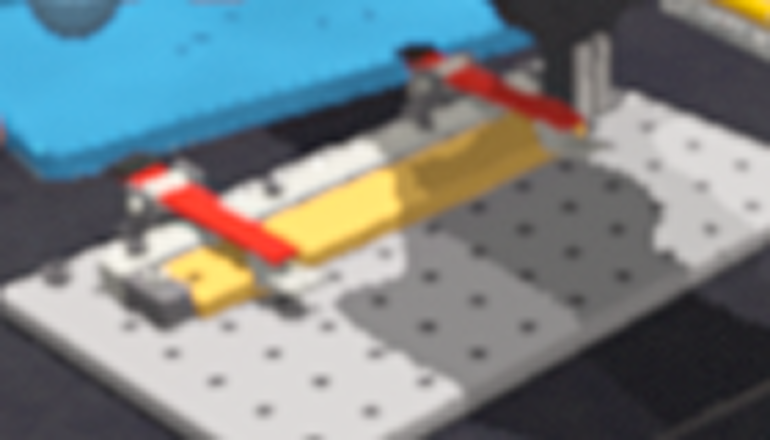

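The force rose to 6.7 N with the tool stopped, and the picture shows the left end butted on the dark stop at (190,300), with both noses in front of the blank. I retreat and check.

```bash
(python3 -m pendant '[[0,0,-0.003,0,0],[0,0,-0.007,0,0],[0,0,-0.01,0,0],[0,0,-0.01,0,0],[0,0,0,-0.02,0],[0,0,0,-0.03,0],[0,0,0,-0.03,0],[0,0,0,-0.03,0],[0,0,-0.03,0,0],[0,0,-0.03,0,0],[0,0,-0.03,0,0],[0,0,0,0,0]]';python3 -m pendant '[[0,0,-0.03,0,0],[0,0,-0.03,0,0],[0,0,-0.03,0,0],[0,0,0,0,0]]'; python3 -c "from h import *;st()") | grep tcp; python3 - <<'E'
from h import *
a,_=bot.read_camera("scene");b,_=bot.read_camera("top")
A=cv2.resize(a[205:280,250:395],None,fx=4,fy=4,interpolation=cv2.INTER_CUBIC);B=cv2.resize(b[170:240,250:395],None,fx=4,fy=4,interpolation=cv2.INTER_CUBIC)
cv2.imwrite("pics/end.png",np.vstack([A,B]))
E
```

```text
t 18.1 tcp in jig [ 0.0113 -0.3173] z 0.3021 yaw-jig deg -0.49 tilt -1.0 F jig [-0.4  -1.41  1.01] w -0.001
```

View pics/end.png

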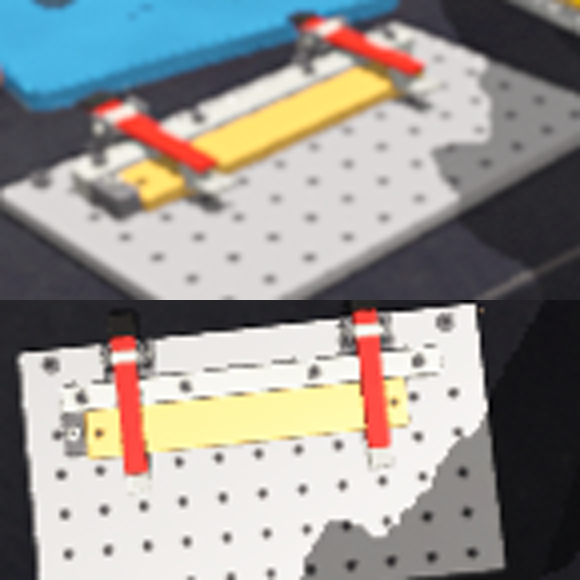

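Both views show the blank flush on the rail and butted against the stop (stop/blank joint at (87,435) in the lower crop), with both catches in front of it and the robot clear.

```bash
python3 -c "from station import bot;print(bot.hand_in())"
```

```text
the job is handed in; nothing more can be done
None
```

I handed the job in at about 18 s: the last pictures show the blank flat along the rail with both catches down and its left end against the stop. Tool force near the rail and stop stayed under about 8 N, and nothing beside the jig was touched; no verdict came back.

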